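# Trip the hidden tray catch of the knee test unit with the release pin

## Task

Take the blue-handled release pin out of its wooden stand and push its steel shaft straight down through the yellow-ringed access hole in the white lid of the test unit until the hidden spring catch lets go and the orange-fronted tray springs out. Then draw the pin out and put it back upright in the stand it came from, fully seated on its collar, and let go. Leave the chrome torque adapter standing in the other stand, and leave the tray out.

Things in the scene. Friction and masses are not known exactly. Their poses are not given: they have to be found in the camera images.
- pin_handle (a point): Handle centre of the release pin (loose, 120 g, upright; z runs tip to handle). Round: steel shaft 8 mm wide, 44 mm long; above it a dark collar 42 mm wide, 6 mm thick; above that the blue handle, 22 mm wide, 60 mm tall. This point is on the axis, 30 mm above the collar's top, 36 mm above its underside, 80 mm above the tip. Grip the handle from above.
- stand_hole (a point): Mouth centre of the hole in the pin's maple stand (fixed block 80 x 80 x 60 mm high, z up), level with the block's flat top. Hole 26 mm wide, 52 mm deep. The pin stands in it with its collar resting on the top, its handle's centre then 36 mm above this point. The adapter's stand looks the same.
- access_hole (a point): Mouth centre of the yellow-ringed hole (26 mm wide, ring 56 mm) at the top of the white lid of the fixed grey test unit (170 x 130 x 90 mm high); z up, -x the way the tray comes out, turned up to 20 degrees from facing the robot. The dark-ringed hole 64 mm away along its -y is blind and does nothing.
- catch (a joint): Hidden spring catch: m it is pushed down, 0 to 0.022. Its brass pad, 38 mm wide, lies under the yellow-ringed hole, 26 mm below the lid's top. It yields straight down at 3 to 8 N and frees the tray at about 0.01 (pin tip some 36 mm below the lid); go on until the pin's collar is just over the lid (tip up to 44 mm down). It springs back up.
- tray (a joint): The orange-fronted tray at the foot of the case's side towards the robot: m it has come out. 0 = shut and latched. Once the catch is tripped its own spring drives it out to 0.05 in under a second, and it stays out.
- adapter_mid (a point): The chrome torque adapter (loose, 200 g), a bystander in the other maple stand: all bright metal, a 32 mm round body on a 42 mm collar, with a 13 mm square drive on top. This point is on its axis, 14 mm above the collar's top; z up.
Mind the look-alikes: they are no part of the job. Leave any red look-alike of the part that bears pin_handle alone.

How it is judged:
By the outcome, as a careful person would: the job done as asked, in the order asked, and still so for the second after the job is handed in, with the robot touching nothing.
It also fails if it takes over 48 s, if anything falls off the work surface, if the arm or the gripper's body presses on something with over 40 N, if the wrist force passes 120 N, or if a joint passes its speed limit or range.

## Robot

A 7-joint arm with a two-finger parallel gripper is mounted at the origin on the work surface. World frame = base frame: x ahead of the robot, y to its left, z up, the work surface at z = 0. Lengths are in m, angles in rad, forces in N, time in s.
With the tool pointing down it reaches from about 0.35 to 0.775 m from the base axis. Payload 3.1 kg.
Tool frame: the origin (TCP) lies midway between the tips of the shut fingers; the grasp point (between the pads) lies 19 mm behind it; z points along the fingers, x is the direction in which the jaws open and shut, and the axes are right-handed (so a half turn about z gives the same grasp; the last joint's range is limited). The gripper opens to 85 mm and grips with 20 to 120 N. Pads are 22 mm wide; open, the fingers measure 114 mm over their backs; the gripper's body (76 mm by 85 mm) begins 54 mm behind the grasp point. The pads swing forward as they close: fully open they stand 13 mm farther back than shut.
Start: joints at [1.07, 0.311, 0.014, 1.512, -0.004, 1.319, -0.027], TCP at [0.244, -0.493, 0.191] pointing down, gripper open.
Joint ranges: [-2.7, 2.7], [-0.3, 1.91], [-1.27, 1.3], [0.12, 2.57], [-1.44, 4.58], [0.2, 2.03], [-3.05, 3.05]. Speed limits (rad/s): [2.79, 2.79, 3.14, 3.14, 3.14, 3.14, 3.14].

## Interface

Orientations are given as a 3x3 rotation matrix whose columns are the frame's x, y, z axes.
In Python, from station import * gives the robot as it stands. The module is installed in compiled form; this text tells all that it offers.
- The arm moves only by the tool play_rows, never from a script. Its argument "moves" is a list that holds one entry, the list of rows, each a list of 7 numbers: the closure, from -1 (fully open) to 1 (shut), so that 0 is half open, then the shift along the tool's x, y, z in mm, then the turn, a rotation vector about the tool's x, y, z in rad. In form: [[[gripper, dx, dy, dz, ax, ay, az], ...]]. A call has 1 to 12 rows; each row shifts and turns the commanded pose from where the row before left it, along the tool's axes as they then stand; what a row does not reach is not made up. A row lasts 1/10 s, in which the tool goes at most 50 mm and 8.59 degrees, less where a joint would pass 70% of its speed; a pose out of reach is approached as far as the arm can. A call with a gripper value outside its range is refused whole. The fingers move at their own pace and stop on an object; "force" is the grip in N (left out, the last holds). Time passes only in rows, so rows that do not move let the fingers close. It gives the time, the measured TCP pose, the force and the opening at its end, in the units of the state.
- read_state(): the state, without advancing time (a new reading comes with each control period).
- camera(name): name is "side" or "top"; returns a dict with "img" (480x640x3 uint8, blue, green, red), "z_map" (480x640 float32, m along the optical axis (not along the pixel's ray), 0 where there is no reading), "camera_matrix" (3x3 intrinsics, pixels), "dist" ([k1, k2, p1, p2, k3] as OpenCV has them; the pictures are not rectified), "xyz" and "attitude" of the camera in the world. Camera axes: x right, y down, z forward; pixel columns grow to the right and rows downward; lengths in m; the calibration is good to about 2 mm. A picture is of the moment at which its call begins.
- sign_off(): hands the job in, once; it reports no verdict.
The state is a dict: "time_s": time; "qpos": joint angles; "joint_vel": joint speeds; "effort": joint torques, N m; "tcp_pos": TCP position; "tool_rot": TCP orientation; "contact_force": force on the tool from outside, world axes, zero at the start; "wrist_torque": the same for the moment, N m; "width": finger opening in m.
Only numpy, scipy, OpenCV 4.12 (cv2) and the standard library are available. Lean on these libraries where they do the work, as an engineer would, in place of code of your own. Each camera call takes 0.05 s, during which the arm holds its last target. There are 200 camera calls.

## Working session

There is one attempt and no reset: what is moved stays moved. The work goes in short steps, Python scripts to look and compute and a tool call to move; the robot and the scene stay as the last step left them, time stands still between calls to the robot, and variables do not carry over. Pictures are saved under pics/ and viewed, about 8 in all and at most 12, crops included, and the job is handed in when it is done.

Besides the shell and the picture viewer there is one more tool, called after "Call:" by a JSON object that holds its "method" and its "body". play_rows: Moves the arm, as the interface text tells. Its arguments: {"type":"object","properties":{"moves":{"type":"array","items":{"type":"array","items":{"type":"array","items":{"type":"number"}}}},"force":{"type":"number"}},"required":["moves"]}

```bash
mkdir -p pics
python3 - <<'E'
from station import *
import cv2,numpy as np
s=read_state();print({k:np.round(v,3).tolist() for k,v in s.items()})
for n in("side","top"):
    c=camera(n);cv2.imwrite(f"pics/{n}0.png",c["img"]);np.savez(f"pics/{n}0.npz",**c)
    print(n,c["camera_matrix"],c["dist"],c["xyz"],c["attitude"],(c["z_map"]>0).mean())
E
```

```text
{'time_s': 0.0, 'qpos': [1.07, 0.312, 0.014, 1.513, -0.004, 1.319, -0.027], 'joint_vel': [-0.0, 0.001, -0.001, 0.0, 0.001, -0.0, 0.001], 'effort': [0.0, -37.991, 0.146, -23.059, 0.012, 0.014, 0.0], 'tcp_pos': [0.243, -0.492, 0.19], 'tool_rot': [[0.443, -0.897, -0.001], [-0.897, -0.443, 0.002], [-0.002, 0.0, -1.0]], 'contact_force': [0.626, -0.047, -0.067], 'wrist_torque': [0.001, -0.01, -0.017], 'width': 0.085}
side [[547.81514703   0.         311.34886061]
 [  0.         547.81514703 239.71865398]
 [  0.           0.           1.        ]] [-0.01850831  0.          0.          0.          0.        ] [0.17688198 0.68176154 0.76089637] [[-0.9307077  -0.23905832  0.276829  ]
 [-0.36562186  0.62914733 -0.68592586]
 [-0.01018995 -0.73961122 -0.67295721]] 0.9960546875
top [[449.68876098   0.         316.61496222]
 [  0.         449.68876098 241.82968112]
 [  0.           0.           1.        ]] [0.01711496 0.         0.         0.         0.        ] [ 0.37445847 -0.02562852  1.07107266] [[ 0.01930559 -0.99293771  0.11705551]
 [-0.9997045  -0.02090047 -0.01241276]
 [ 0.01477161 -0.11678128 -0.9930478 ]] 0.9961490885416666
```

View both.

View pics/top0.png

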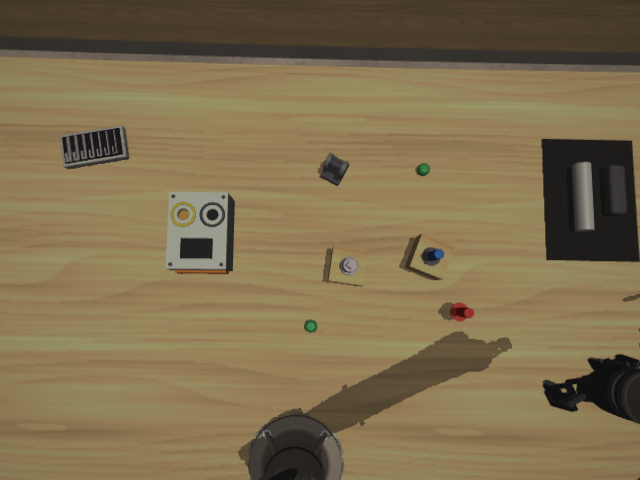

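View pics/side0.png

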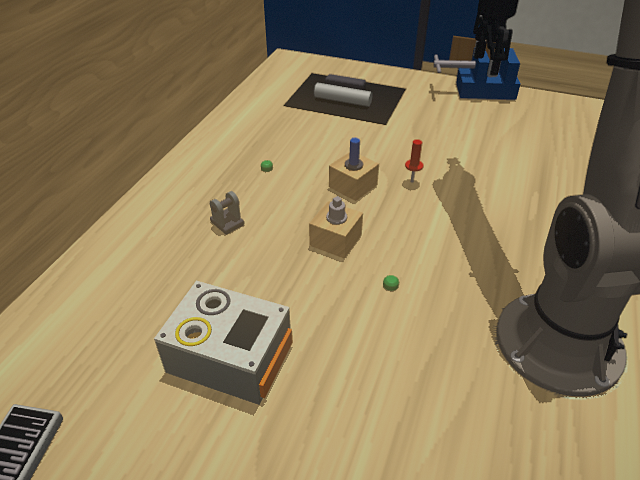

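```bash
cat > h.py <<'E'
import cv2,numpy as np
from scipy.optimize import least_squares
def rays(c,uv):
    p=cv2.undistortPoints(np.float64(uv).reshape(-1,1,2),c["camera_matrix"],c["dist"]).reshape(-1,2)
    return np.c_[p,np.ones(len(p))]@np.array(c["attitude"]).T
def cloud(c,m):
    v,u=np.nonzero((m>0)&(c["z_map"]>0)); 
    return c["xyz"]+rays(c,np.c_[u,v])*c["z_map"][v,u][:,None]
def plane(c,uv,z):
    r=rays(c,uv); return c["xyz"]+r*((z-c["xyz"][2])/r[:,2])[:,None]
def tri(c1,u1,c2,u2):
    a,b=rays(c1,[u1])[0],rays(c2,[u2])[0]
    t=np.linalg.lstsq(np.c_[a,-b],c2["xyz"]-c1["xyz"],rcond=None)[0]
    p,q=c1["xyz"]+a*t[0],c2["xyz"]+b*t[1]; return (p+q)/2,np.linalg.norm(p-q)
def mask(c,lo,hi,box=None):
    m=cv2.inRange(cv2.cvtColor(c["img"],cv2.COLOR_BGR2HSV),lo,hi)
    if box: k=np.zeros_like(m);k[box[1]:box[3],box[0]:box[2]]=255;m&=k
    return m
def circ(p,r=None):
    p=p[:,:2];f=lambda x:np.hypot(*(p-x[:2]).T)-(r or x[2])
    s=least_squares(f,[*p.mean(0),r or .02][:2 if r else 3],loss="soft_l1",f_scale=.002);return s.x,np.std(s.fun)
E
python3 - <<'E'
from h import *
S,T=[dict(np.load(f"pics/{n}0.npz")) for n in("side","top")]
np.set_printoptions(precision=4,suppress=True)
B=((95,100,40),(130,255,255))
bt=mask(T,*B,(405,230,460,285));bs=mask(S,*B,(330,125,380,180))
for n,c,m in(("T",T,bt),("S",S,bs)):
    p=cloud(c,m);print(n,len(p),"z pct",np.percentile(p[:,2],[1,10,50,90,99]))
    top=p[p[:,2]>p[:,2].max()-.006];print(" top cap",len(top),top.mean(0))
    q=p[p[:,2]<p[:,2].max()-.008];print(" side circle",circ(q,.011) if len(q)>10 else len(q))
Y=((20,100,100),(35,255,255))
res=[]
for n,c,b in(("T",T,(160,190,205,235)),("S",S,(165,310,220,355))):
    m=mask(c,*Y,b);cnt=max(cv2.findContours(m,0,cv2.CHAIN_APPROX_NONE)[0],key=cv2.contourArea)
    h=cv2.convexHull(cnt);z=np.median(cloud(c,m)[:,2]);e=cv2.fitEllipse(cnt)
    w=plane(c,cnt.reshape(-1,2),z);print(n,"ring z",z,e,"circle@z",circ(w),circ(plane(c,cnt.reshape(-1,2),.09)));res.append(e[0])
print("tri ring",tri(T,res[0],S,res[1]))
# lid & stand tops by depth
for n,c in(("T",T),("S",S)):
    a=cloud(c,np.ones((480,640),np.uint8))
    for nm,x0 in(("pin",(.40,-.27)),("unit",(.42,.25)),("adapter",(.34,-.08))):
        k=(np.hypot(*(a[:,:2]-x0).T)<.2)&(a[:,2]>.03);hh,ed=np.histogram(a[k,2],np.arange(.03,.18,.003));
        print(n,nm,[(round(ed[i],3),int(hh[i])) for i in np.argsort(-hh)[:4]])
E
python3 - <<'E'
import cv2,numpy as np
a=cv2.imread('pics/top0.png');s=cv2.imread('pics/side0.png')
f=lambda i,x,y,w,h:cv2.resize(i[y:y+h,x:x+w],(400,300),interpolation=cv2.INTER_CUBIC)
cv2.imwrite('pics/c0.png',np.vstack([np.hstack([f(a,400,225,80,60),f(s,310,130,80,60)]),np.hstack([f(a,155,185,100,75),f(s,150,280,160,120)])]))
E
```

```text
T 127 z pct [0.0698 0.0831 0.1231 0.1262 0.1295]
 top cap 39 [ 0.4666 -0.2954  0.1261]
 side circle (array([ 0.4674, -0.2968]), np.float64(0.0009507288254129926))
S 39 z pct [0.121  0.1237 0.1261 0.1275 0.1284]
 top cap 38 [ 0.4677 -0.2948  0.1259]
 side circle 1
T ring z 0.08939311640580105 ((182.68035888671875, 213.79270935058594), (23.602764129638672, 24.7512264251709), 63.97178268432617) circle@z (array([0.5462, 0.2581, 0.0267]), np.float64(0.0006189627911059246)) (array([0.5461, 0.2579, 0.0266]), np.float64(0.0006185800742267233))
S ring z 0.09221400754571518 ((192.77757263183594, 331.1230163574219), (27.158021926879883, 36.281131744384766), 72.04176330566406) circle@z (array([0.5464, 0.2589, 0.0271]), np.float64(0.0004891568123196284)) (array([0.5476, 0.2575, 0.0272]), np.float64(0.000490776503175934))
tri ring (array([0.5466, 0.2581, 0.0902]), np.float64(0.0012859573047471608))
T pin [(np.float64(0.057), 975), (np.float64(0.06), 600), (np.float64(0.054), 249), (np.float64(0.063), 199)]
T unit [(np.float64(0.087), 2291), (np.float64(0.09), 1512), (np.float64(0.084), 432), (np.float64(0.093), 134)]
T adapter [(np.float64(0.057), 521), (np.float64(0.06), 322), (np.float64(0.054), 133), (np.float64(0.063), 80)]
S pin [(np.float64(0.06), 653), (np.float64(0.057), 545), (np.float64(0.063), 141), (np.float64(0.048), 138)]
S unit [(np.float64(0.09), 3456), (np.float64(0.087), 3221), (np.float64(0.045), 322), (np.float64(0.084), 228)]
S adapter [(np.float64(0.06), 392), (np.float64(0.057), 372), (np.float64(0.039), 72), (np.float64(0.093), 70)]
```

View pics/c0.png

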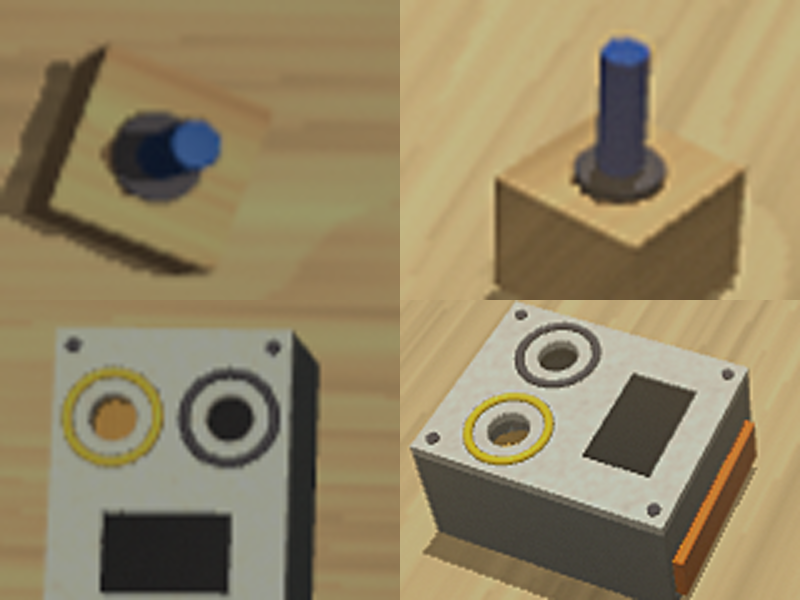

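The crops show the blue pin seated in its stand (top view about 435,255; side about 354,150). The yellow ring is at 183,214 in the top view and 193,331 in the side view, with the brass pad visible through it. The measured heights agree with the text: handle top 0.126, stand 0.060, lid 0.090.

```bash
cat > d.py <<'E'
import sys,numpy as np
from station import *
s=read_state();d=np.array([float(v) for v in sys.argv[1:4]])-s["tcp_pos"]
np.set_printoptions(precision=4,suppress=True)
print("t",s["time_s"],"tcp",np.array(s["tcp_pos"]),"tool mm",1e3*np.array(s["tool_rot"]).T@d,"F",np.array(s["contact_force"]),"w",s["width"],"z",np.array(s["tool_rot"])[:,2],"x",np.array(s["tool_rot"])[:,0],"q7",s["qpos"][6])
E
python3 d.py .467 -.295 .2
```

```text
t 0.1 tcp [ 0.2433 -0.4925  0.1904] tool mm [ -77.9432 -288.0451   -9.4384] F [0.8615 0.2563 0.0495] w 0.08555521612865886 z [-0.001   0.0019 -1.    ] x [ 0.443  -0.8965 -0.0021] q7 -0.027202857834943438
```

Call:
{"method": "play_rows", "body": {"moves": [[[-1, -4, -14, -1, 0, 0, 0], [-1, -8, -29, -1, 0, 0, 0], [-1, -9, -34, -1, 0, 0, 0], [-1, -9, -34, -1, 0, 0, 0], [-1, -9, -34, -1, 0, 0, 0], [-1, -9, -34, -1, 0, 0, 0], [-1, -9, -34, -1, 0, 0, 0], [-1, -9, -34, -1, 0, 0, 0], [-1, -7, -26, -1, 0, 0, 0], [-1, -5, -15, 0, 0, 0, 0], [-1, 0, 0, 0, 0, 0, 0], [-1, 0, 0, 0, 0, 0, 0]]], "force": 80}}

```text
time_s: 1.3
tcp_pos: [0.4669, -0.2953, 0.2002]
tool_rot: [[0.444, -0.896, -0.001], [-0.896, -0.444, -0.0], [-0.0, 0.001, -1.0]]
contact_force: [-0.4, -1.3, -0.1]
width: 0.0852
```

```bash
python3 d.py .467 -.295 .079
python3 - <<'E'
from station import *
import cv2
i=[camera(n)["img"] for n in("top","side")]
import numpy as np
cv2.imwrite("pics/a1.png",np.hstack([cv2.resize(i[0][180:330,350:550],(400,300)),cv2.resize(i[1][50:200,270:470],(400,300))]))
E
```

```text
t 1.3 tcp [ 0.4669 -0.2953  0.2002] tool mm [ -0.1644  -0.2964 121.166 ] F [-0.4293 -1.2765 -0.0537] w 0.08518440473061525 z [-0.0011 -0.0002 -1.    ] x [ 0.4438 -0.8961 -0.0003] q7 -0.618526492484262
```

View pics/a1.png

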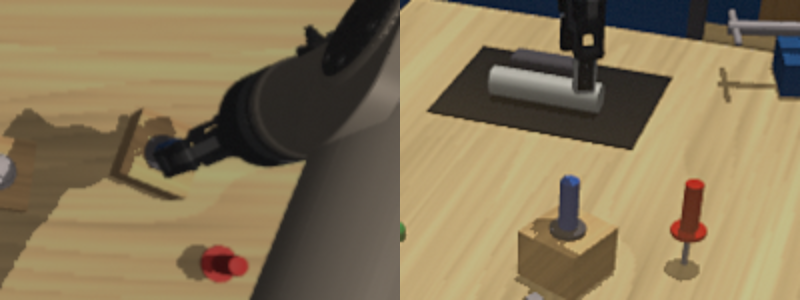

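The gripper hangs over the blue handle (side crop about 570,200), which is undisturbed, and the red look-alike is clear. Next I descend.

Call:
{"method": "play_rows", "body": {"moves": [[[-1, 0, 0, 15, 0, 0, 0], [-1, 0, 0, 25, 0, 0, 0], [-1, 0, 0, 25, 0, 0, 0], [-1, 0, 0, 20, 0, 0, 0], [-1, 0, 0, 15, 0, 0, 0], [-1, 0, 0, 12, 0, 0, 0], [-1, 0, 0, 8, 0, 0, 0], [-1, 0, 0, 0, 0, 0, 0], [-1, 0, 0, 0, 0, 0, 0]]], "force": 80}}

```text
time_s: 2.3
tcp_pos: [0.4676, -0.2961, 0.081]
tool_rot: [[0.442, -0.897, 0.001], [-0.897, -0.442, -0.001], [0.001, -0.001, -1.0]]
contact_force: [-0.4, -0.0, 0.2]
width: 0.0857
```

Call:
{"method": "play_rows", "body": {"moves": [[[1, 0, 0, 0, 0, 0, 0], [1, 0, 0, 0, 0, 0, 0], [1, 0, 0, 0, 0, 0, 0], [1, 0, 0, 0, 0, 0, 0], [1, 0, 0, 0, 0, 0, 0], [1, 0, 0, 0, 0, 0, 0], [1, 0, 0, 0, 0, 0, 0], [1, 0, 0, 0, 0, 0, 0]]], "force": 80}}

```text
time_s: 3.1
tcp_pos: [0.4678, -0.2961, 0.081]
tool_rot: [[0.443, -0.897, 0.001], [-0.897, -0.443, -0.001], [0.001, -0.001, -1.0]]
contact_force: [0.4, -0.6, 3.9]
width: 0.017
```

Call:
{"method": "play_rows", "body": {"moves": [[[1, 0, 0, 0, 0, 0, 0], [1, 0, 0, 0, 0, 0, 0]]]}}

```text
time_s: 3.3
tcp_pos: [0.4678, -0.2961, 0.0809]
tool_rot: [[0.443, -0.897, 0.001], [-0.897, -0.443, -0.001], [0.001, -0.001, -1.0]]
contact_force: [0.7, -1.0, 5.7]
width: 0.0169
```

```bash
python3 d.py .467 -.295 .079
python3 - <<'E'
from station import *
import cv2
i=[camera(n)["img"] for n in("top","side")]
import numpy as np
cv2.imwrite("pics/a2.png",np.hstack([cv2.resize(i[0][210:300,390:510],(400,300),interpolation=2),cv2.resize(i[1][105:195,300:420],(400,300),interpolation=2)]))
E
```

```text
t 3.3 tcp [ 0.4678 -0.2961  0.0809] tool mm [-1.2981  0.2021  1.9445] F [ 0.7425 -1.0179  5.6714] w 0.016854199285764353 z [ 0.0011 -0.0009 -1.    ] x [ 0.4428 -0.8966  0.0013] q7 -0.6338184422961882
```

View pics/a2.png

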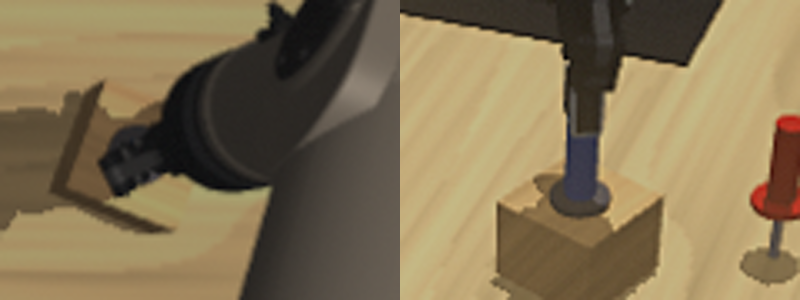

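The fingers are on the handle, but the reading is 17 mm against a 22 mm handle, and they look high in the side crop (tips at about 585,130). I'll check the tip height with the depth map before lifting.

Run:
```python
from station import *
from h import *
np.set_printoptions(precision=3,suppress=True)
c=camera("side");np.savez("pics/s2.npz",**c)
hsv=cv2.cvtColor(c["img"],cv2.COLOR_BGR2HSV)
for v in range(125,172,2):
    print(v,[(u,hsv[v,u].tolist(),(c["xyz"]+rays(c,[(u,v)])[0]*c["z_map"][v,u])) for u in (351,354,357)])
```

```text
125 [(351, [19, 95, 43], array([ 0.471, -0.275,  0.173])), (354, [21, 99, 49], array([ 0.455, -0.243,  0.194])), (357, [15, 98, 47], array([ 0.448, -0.242,  0.196]))]
127 [(351, [16, 80, 48], array([ 0.47 , -0.272,  0.17 ])), (354, [22, 96, 48], array([ 0.456, -0.247,  0.187])), (357, [19, 97, 50], array([ 0.451, -0.252,  0.185]))]
129 [(351, [23, 96, 45], array([ 0.469, -0.27 ,  0.167])), (354, [20, 103, 52], array([ 0.457, -0.25 ,  0.181])), (357, [15, 74, 55], array([ 0.453, -0.26 ,  0.176]))]
131 [(351, [17, 52, 69], array([ 0.472, -0.279,  0.157])), (354, [20, 100, 51], array([ 0.458, -0.254,  0.173])), (357, [20, 100, 51], array([ 0.454, -0.264,  0.169]))]
133 [(351, [16, 33, 86], array([ 0.472, -0.28 ,  0.151])), (354, [21, 95, 51], array([ 0.463, -0.273,  0.157])), (357, [20, 100, 51], array([ 0.459, -0.281,  0.153]))]
135 [(351, [23, 35, 88], array([ 0.472, -0.28 ,  0.146])), (354, [20, 96, 53], array([ 0.463, -0.273,  0.152])), (357, [17, 88, 55], array([ 0.458, -0.278,  0.15 ]))]
137 [(351, [22, 31, 90], array([ 0.471, -0.279,  0.142])), (354, [17, 109, 54], array([ 0.463,
[... 2248 characters left out ...]
[ 0.459, -0.295,  0.069]))]
165 [(351, [14, 46, 72], array([ 0.471, -0.287,  0.066])), (354, [6, 18, 69], array([ 0.464, -0.286,  0.068])), (357, [15, 64, 72], array([ 0.459, -0.293,  0.065]))]
167 [(351, [16, 70, 76], array([ 0.468, -0.28 ,  0.066])), (354, [17, 70, 76], array([ 0.462, -0.282,  0.066])), (357, [16, 64, 76], array([ 0.456, -0.285,  0.065]))]
169 [(351, [19, 70, 62], array([ 0.468, -0.28 ,  0.06 ])), (354, [17, 77, 63], array([ 0.461, -0.279,  0.063])), (357, [16, 70, 62], array([ 0.455, -0.281,  0.063]))]
171 [(351, [18, 125, 133], array([ 0.465, -0.271,  0.061])), (354, [18, 127, 131], array([ 0.46 , -0.276,  0.06 ])), (357, [18, 126, 136], array([ 0.453, -0.277,  0.061]))]
```

Run:
```python
from h import *
np.set_printoptions(precision=3,suppress=True)
c=dict(np.load("pics/s2.npz"));R=c["attitude"]
def pr(p): return cv2.projectPoints(np.float64([p]),cv2.Rodrigues(R.T)[0],-R.T@c["xyz"],c["camera_matrix"],c["dist"])[0].ravel()
for p in((.467,-.295,.2),(.467,-.295,.213),(.468,-.296,.081),(.464,-.283,.081),(.464,-.283,.122),(.464,-.283,.1)):print(p,pr(p))
# start picture: lowest gripper point around (.243,-.492)
for n in("side0","top0","s2"):
    d=dict(np.load(f"pics/{n}.npz"));a=cloud(d,np.ones((480,640),np.uint8))
    x0=(.243,-.492) if n!="s2" else (.468,-.296)
    k=(np.hypot(*(a[:,:2]-x0).T)<(.09 if n!="s2" else .035))&(a[:,2]>.13);b=a[k];print(n,len(b),np.percentile(b[:,2],[0,1,5,20,50,90]) if len(b) else "",b[np.argsort(b[:,2])[:5]])
```

```text
(0.467, -0.295, 0.2) [356.386 109.187]
(0.467, -0.295, 0.213) [356.669 103.478]
(0.468, -0.296, 0.081) [353.687 157.331]
(0.464, -0.283, 0.081) [353.572 160.812]
(0.464, -0.283, 0.122) [354.364 144.793]
(0.464, -0.283, 0.1) [353.935 153.48 ]
side0 2266 [0.242 0.246 0.256 0.292 0.331 0.382] [[ 0.268 -0.532  0.242]
 [ 0.266 -0.532  0.243]
 [ 0.221 -0.454  0.243]
 [ 0.215 -0.456  0.243]
 [ 0.256 -0.539  0.244]]
top0 4056 [0.24  0.252 0.28  0.321 0.38  0.441] [[ 0.255 -0.536  0.24 ]
 [ 0.228 -0.445  0.243]
 [ 0.259 -0.532  0.244]
 [ 0.261 -0.531  0.244]
 [ 0.274 -0.532  0.245]]
s2 1886 [0.13  0.134 0.149 0.227 0.343 0.412] [[ 0.463 -0.277  0.13 ]
 [ 0.47  -0.278  0.131]
 [ 0.459 -0.278  0.131]
 [ 0.48  -0.299  0.131]
 [ 0.469 -0.281  0.131]]
```

Run:
```python
import cv2,numpy as np
a=cv2.imread('pics/side0.png');c=np.load('pics/s2.npz')["img"]
cv2.imwrite('pics/c3.png',np.hstack([cv2.resize(a[0:105,425:545],(400,350),interpolation=2),cv2.resize(c[75:180,300:420],(400,350),interpolation=2)]))
```

```text
(no output)
```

View pics/c3.png

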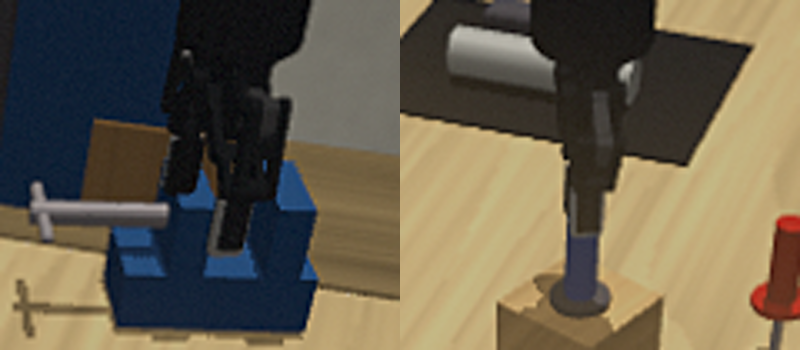

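Finding: in both pictures (left: start, tips at z 0.242 for TCP 0.190 open; right: tips at z about 0.123 for TCP 0.081) the real fingertips are about 39 mm higher than the reported TCP implies. The present grip only catches the top edge of the handle, so I'll open, go down about 40 mm more, and check again.

Call:
{"method": "play_rows", "body": {"moves": [[[-1, 0, 0, 0, 0, 0, 0], [-1, 0, 0, 0, 0, 0, 0], [-1, 0, 0, 0, 0, 0, 0], [-1, 0, 0, 0, 0, 0, 0], [-1, 0, 0, 0, 0, 0, 0], [-1, 0, 0, 0, 0, 0, 0]]]}}

```text
time_s: 4.05
tcp_pos: [0.4672, -0.2955, 0.0803]
tool_rot: [[0.443, -0.897, -0.0], [-0.897, -0.443, 0.0], [-0.0, 0.0, -1.0]]
contact_force: [0.1, 0.8, 0.2]
width: 0.0854
```

```bash
python3 d.py .467 -.295 .041
python3 - <<'E'
from station import *
from h import *
np.set_printoptions(precision=4,suppress=True)
c=camera("side");a=cloud(c,np.ones((480,640),np.uint8))
a=a[(np.hypot(*(a[:,:2]-(.467,-.295)).T)<.09)]
m=mask(c,(95,40,40),(130,255,255),(330,125,380,180));p=cloud(c,m);t=p[p[:,2]>p[:,2].max()-.006];print("handle top",p[:,2].max(),t.mean(0),len(p))
d=(a[:,:2]-(.467,-.295))@np.array([.443,-.897])
for k in((d>.03),(d<-.03)):
    b=a[k&(a[:,2]>.075)];print("finger",b[np.argsort(b[:,2])[:6]])
E
```

```text
t 4.05 tcp [ 0.4672 -0.2955  0.0803] tool mm [-0.5265 -0.0876 39.2564] F [0.0644 0.7943 0.2273] w 0.08542522871576161 z [-0.0003  0.0002 -1.    ] x [ 0.443  -0.8965 -0.0003] q7 -0.6338581925711737
handle top 0.12826012625035554 [ 0.4741 -0.292   0.1257] 153
finger [[ 0.4916 -0.3351  0.1332]
 [ 0.4869 -0.3345  0.1346]
 [ 0.4879 -0.3377  0.1351]
 [ 0.4948 -0.3306  0.1351]
 [ 0.4927 -0.331   0.1353]
 [ 0.4882 -0.3313  0.136 ]]
finger [[ 0.4455 -0.2562  0.1319]
 [ 0.451  -0.2529  0.1326]
 [ 0.4429 -0.2546  0.1334]
 [ 0.4487 -0.2524  0.1334]
 [ 0.4545 -0.2499  0.1336]
 [ 0.4407 -0.2544  0.134 ]]
```

The offset is confirmed (open tips at 0.132 with TCP 0.080). Next I check whether the pin shifted.

Run:
```python
from station import *
from h import *
np.set_printoptions(precision=4,suppress=True)
c=camera("side")
for n,c in(("before",dict(np.load("pics/side0.npz"))),("now",c)):
    m=mask(c,(100,30,30),(135,255,255),(330,125,380,168))
    p=cloud(c,m);p=p[(p[:,2]>.07)&(p[:,2]<.12)&(np.hypot(*(p[:,:2]-(.467,-.295)).T)<.03)];print(n,len(p),circ(p,.011))
    for v in(143,147,152,157,161):
        u=np.nonzero(m[v])[0];print(v,u.min(),u.max(),end="; ")
    print()
```

```text
before 170 (array([ 0.4678, -0.2983]), np.float64(0.001750606158686725))
143 350 358; 147 350 358; 152 350 358; 157 350 357; 161 349 357; 
now 144 (array([ 0.4682, -0.2982]), np.float64(0.001601850654562816))
143 350 352; 147 350 352; 152 350 358; 157 350 357; 161 349 358;
```

The pin has not moved, so I continue down 39 mm and grip.

Call:
{"method": "play_rows", "body": {"moves": [[[-1, 0, 0, 8, 0, 0, 0], [-1, 0, 0, 10, 0, 0, 0], [-1, 0, 0, 10, 0, 0, 0], [-1, 0, 0, 7, 0, 0, 0], [-1, 0, 0, 4, 0, 0, 0], [-1, 0, 0, 0, 0, 0, 0]]]}}

```text
time_s: 4.75
tcp_pos: [0.4666, -0.2952, 0.0404]
tool_rot: [[0.443, -0.897, -0.002], [-0.897, -0.443, 0.001], [-0.002, 0.001, -1.0]]
contact_force: [-0.4, 0.1, -0.3]
width: 0.0853
```

Call:
{"method": "play_rows", "body": {"moves": [[[1, 0, 0, 0, 0, 0, 0], [1, 0, 0, 0, 0, 0, 0], [1, 0, 0, 0, 0, 0, 0], [1, 0, 0, 0, 0, 0, 0], [1, 0, 0, 0, 0, 0, 0], [1, 0, 0, 0, 0, 0, 0], [1, 0, 0, 0, 0, 0, 0], [1, 0, 0, 0, 0, 0, 0]]], "force": 80}}

```text
time_s: 5.55
tcp_pos: [0.4677, -0.2959, 0.0419]
tool_rot: [[0.443, -0.897, 0.001], [-0.897, -0.443, -0.001], [0.001, -0.001, -1.0]]
contact_force: [0.0, -0.4, 4.1]
width: 0.0205
```

```bash
python3 d.py .467 -.295 .2
python3 - <<'E'
from station import *
from h import *
np.set_printoptions(precision=3,suppress=True)
c=camera("side");hsv=cv2.cvtColor(c["img"],cv2.COLOR_BGR2HSV)
for v in range(151,170,2): print(v,hsv[v,354],c["xyz"]+rays(c,[(354,v)])[0]*c["z_map"][v,354])
E
```

```text
t 5.55 tcp [ 0.4677 -0.2959  0.0419] tool mm [  -0.9883    0.1257 -158.0786] F [ 0.0058 -0.3771  4.0748] w 0.020538054697213707 z [ 0.0009 -0.0007 -1.    ] x [ 0.4429 -0.8966  0.001 ] q7 -0.6407460752347
151 [ 18 110  58] [ 0.461 -0.273  0.113]
153 [18 99 62] [ 0.462 -0.276  0.106]
155 [ 19 104  59] [ 0.461 -0.272  0.103]
157 [ 17 103  62] [ 0.461 -0.274  0.097]
159 [ 19 108  59] [ 0.461 -0.275  0.092]
161 [ 0  4 72] [ 0.462 -0.279  0.083]
163 [125  57  76] [ 0.463 -0.284  0.075]
165 [128  16  65] [ 0.464 -0.288  0.067]
167 [16 75 75] [ 0.461 -0.278  0.069]
169 [20 77 66] [ 0.46  -0.277  0.064]
```

Good grip: tips at z about 0.083 and width about 21 mm. Next I lift.

Call:
{"method": "play_rows", "body": {"moves": [[[1, 0, 0, -4, 0, 0, 0], [1, 0, 0, -8, 0, 0, 0], [1, 0, 0, -15, 0, 0, 0], [1, 0, 0, -20, 0, 0, 0], [1, 0, 0, -25, 0, 0, 0], [1, 0, 0, -25, 0, 0, 0], [1, 0, 0, -25, 0, 0, 0], [1, 0, 0, -18, 0, 0, 0], [1, 0, 0, -8, 0, 0, 0], [1, 0, 0, 0, 0, 0, 0]]]}}

```text
time_s: 6.6
tcp_pos: [0.4678, -0.2959, 0.1904]
tool_rot: [[0.443, -0.897, 0.002], [-0.897, -0.443, -0.001], [0.002, -0.001, -1.0]]
contact_force: [0.9, -0.1, -1.1]
width: 0.0201
```

```bash
python3 d.py .547 .258 .19
python3 - <<'E'
from station import *
from h import *
np.set_printoptions(precision=4,suppress=True)
c=camera("side");np.savez("pics/s4.npz",**c);cv2.imwrite("pics/a4.png",cv2.resize(c["img"][50:200,280:430],(600,600),interpolation=2))
E
```

```text
t 6.6 tcp [ 0.4678 -0.2959  0.1904] tool mm [-461.4686 -316.3659   -0.0576] F [ 0.9209 -0.0669 -1.1111] w 0.02011457172361282 z [ 0.0017 -0.0011 -1.    ] x [ 0.443  -0.8965  0.0017] q7 -0.6197009057716859
```

View pics/a4.png

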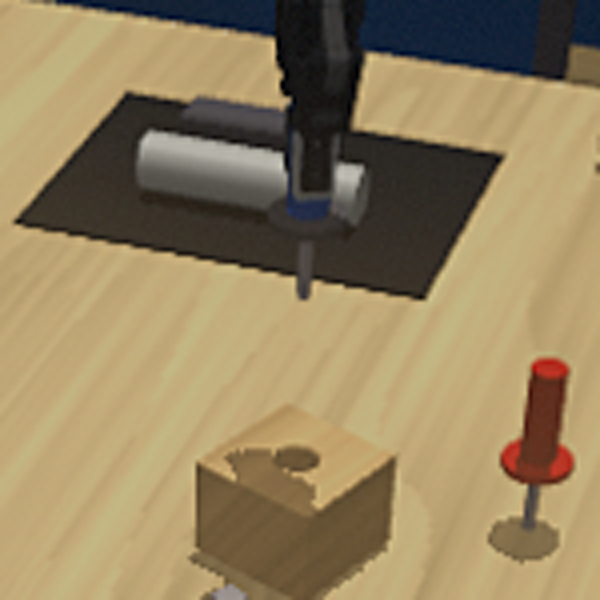

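Crop a4 shows the pin upright in the jaws, with the shaft tip at (304,297) and the empty stand hole at (298,459). Next I carry it over.

Call:
{"method": "play_rows", "body": {"moves": [[[1, -10, -7, 0, 0, 0, 0], [1, -20, -14, 0, 0, 0, 0], [1, -30, -20, 0, 0, 0, 0], [1, -32, -22, 0, 0, 0, 0], [1, -32, -22, 0, 0, 0, 0], [1, -32, -22, 0, 0, 0, 0], [1, -32, -22, 0, 0, 0, 0], [1, -32, -22, 0, 0, 0, 0], [1, -32, -22, 0, 0, 0, 0], [1, -32, -22, 0, 0, 0, 0], [1, -32, -22, 0, 0, 0, 0], [1, -32, -22, 0, 0, 0, 0]]]}}

```text
time_s: 7.85
tcp_pos: [0.5258, 0.1246, 0.188]
tool_rot: [[0.444, -0.896, -0.003], [-0.896, -0.444, -0.0], [-0.001, 0.003, -1.0]]
contact_force: [0.8, -0.7, -1.2]
width: 0.0203
```

Call:
{"method": "play_rows", "body": {"moves": [[[1, -32, -22, 0, 0, 0, 0], [1, -30, -20, 0, 0, 0, 0], [1, -24, -16, 0, 0, 0, 0], [1, -16, -11, 0, 0, 0, 0], [1, -8, -5, 0, 0, 0, 0], [1, 0, 0, 0, 0, 0, 0], [1, 0, 0, 0, 0, 0, 0]]]}}

```text
time_s: 8.55
tcp_pos: [0.5447, 0.2522, 0.1887]
tool_rot: [[0.442, -0.897, -0.001], [-0.897, -0.442, -0.002], [0.001, 0.002, -1.0]]
contact_force: [-0.9, -0.1, -0.8]
width: 0.0202
```

```bash
python3 d.py .547 .258 .12
python3 - <<'E'
from station import *
from h import *
np.set_printoptions(precision=4,suppress=True)
S4=dict(np.load("pics/s4.npz"));print("stand hole",plane(S4,[(354.5,164.75)],.06))
cc=[camera(n) for n in("top","side")]
for n,c in zip("TS",cc):np.savez(f"pics/{n}5.npz",**c)
i=[c["img"] for c in cc]
cv2.imwrite("pics/a5.png",np.hstack([cv2.resize(i[0][150:270,135:255],(400,400),interpolation=2),cv2.resize(i[1][230:370,130:270],(400,400),interpolation=2)]))
E
```

```text
t 8.55 tcp [0.5447 0.2522 0.1887] tool mm [-4.2705 -4.7534 68.6698] F [-0.9052 -0.1397 -0.8129] w 0.02022111818740957 z [-0.0012 -0.002  -1.    ] x [ 0.4422 -0.8969  0.0013] q7 -1.7145287437625192
stand hole [[ 0.4661 -0.2987  0.06  ]]
```

View pics/a5.png

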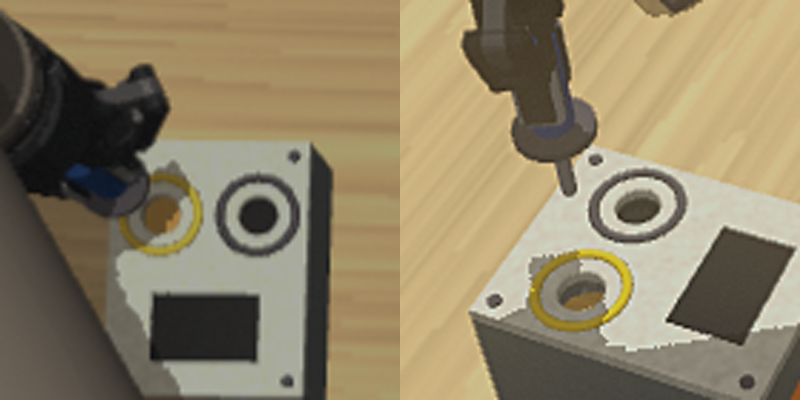

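Top crop: the collar is over the ring, and the ring is partly hidden. Side crop: the shaft tip is at (570,193), with the ring below at (580,290). I'll correct the 4–5 mm and lower until the tip is just above the lid, then check.

Call:
{"method": "play_rows", "body": {"moves": [[[1, -2, -3, 8, 0, 0, 0], [1, -2, -2, 15, 0, 0, 0], [1, 0, 0, 15, 0, 0, 0], [1, 0, 0, 10, 0, 0, 0], [1, 0, 0, 6, 0, 0, 0], [1, 0, 0, 0, 0, 0, 0], [1, 0, 0, 0, 0, 0, 0]]]}}

```text
time_s: 9.35
tcp_pos: [0.5481, 0.2595, 0.1358]
tool_rot: [[0.443, -0.897, 0.001], [-0.897, -0.443, 0.0], [-0.0, -0.001, -1.0]]
contact_force: [-0.2, -0.1, -0.7]
width: 0.0199
```

```bash
python3 d.py .547 .258 .075
python3 - <<'E'
from station import *
from h import *
np.set_printoptions(precision=4,suppress=True)
S5=dict(np.load("pics/S5.npz"));print("tip before",plane(S5,[(189.5,297.0)],.163))
c=camera("side");np.savez("pics/S6.npz",**c)
cv2.imwrite("pics/a6.png",cv2.resize(c["img"][260:360,140:260],(720,600),interpolation=2))
E
```

```text
t 9.35 tcp [0.5481 0.2595 0.1358] tool mm [ 0.8274  1.7274 60.8391] F [-0.2059 -0.0624 -0.726 ] w 0.019947631078419393 z [ 0.0008  0.0004 -1.    ] x [ 0.4426 -0.8967 -0.    ] q7 -1.7364429539777193
tip before [[0.5438 0.2513 0.163 ]]
```

View pics/a6.png

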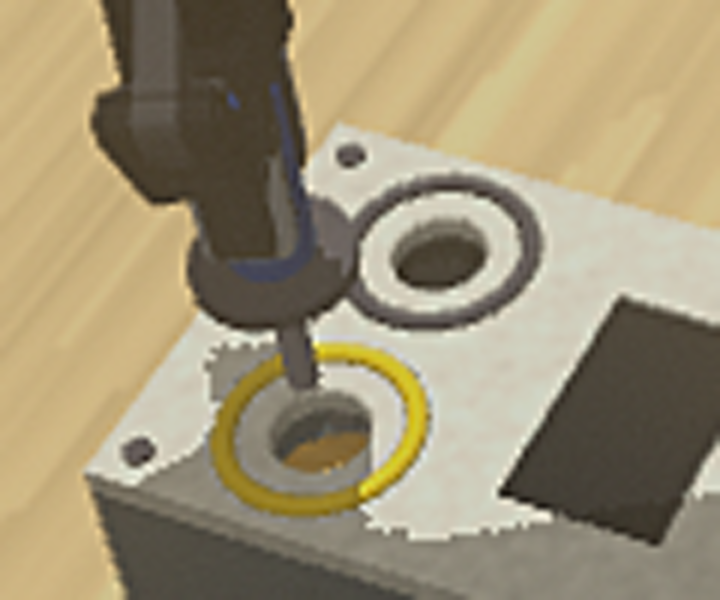

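The tip (crop 302,385) is some 20 mm above the lid and lines up with the hole (320,440); the ray cast puts the tip within 1 mm of the TCP's xy. Next I push in.

Call:
{"method": "play_rows", "body": {"moves": [[[1, 1, 2, 6, 0, 0, 0], [1, 0, 0, 8, 0, 0, 0], [1, 0, 0, 8, 0, 0, 0], [1, 0, 0, 8, 0, 0, 0], [1, 0, 0, 6, 0, 0, 0], [1, 0, 0, 6, 0, 0, 0], [1, 0, 0, 4, 0, 0, 0], [1, 0, 0, 4, 0, 0, 0], [1, 0, 0, 2, 0, 0, 0], [1, 0, 0, 0, 0, 0, 0]]]}}

```text
time_s: 10.4
tcp_pos: [0.5463, 0.2577, 0.084]
tool_rot: [[0.443, -0.897, 0.0], [-0.897, -0.443, -0.0], [0.0, -0.0, -1.0]]
contact_force: [-1.3, -0.7, 3.4]
width: 0.0202
```

```bash
python3 d.py .547 .258 .075
```

```text
t 10.4 tcp [0.5463 0.2577 0.084 ] tool mm [ 0.0586 -0.6986  8.9922] F [-1.2574 -0.6695  3.429 ] w 0.02015920234004241 z [ 0.0003 -0.     -1.    ] x [ 0.443  -0.8965  0.0001] q7 -1.7512954480337635
```

Contact force of about 4 N over the pin's weight: the tip is on the catch. I push the last 9 mm slowly.

Call:
{"method": "play_rows", "body": {"moves": [[[1, 0, 0, 2, 0, 0, 0], [1, 0, 0, 2, 0, 0, 0], [1, 0, 0, 2, 0, 0, 0], [1, 0, 0, 2, 0, 0, 0], [1, 0, 0, 1, 0, 0, 0], [1, 0, 0, 0, 0, 0, 0], [1, 0, 0, 0, 0, 0, 0]]]}}

```text
time_s: 11.1
tcp_pos: [0.5465, 0.2577, 0.0744]
tool_rot: [[0.443, -0.897, 0.0], [-0.897, -0.443, 0.0], [-0.0, -0.0, -1.0]]
contact_force: [-1.7, -0.2, 4.1]
width: 0.0202
```

```bash
python3 d.py .547 .258 .075
python3 - <<'E'
from station import *
from h import *
c=camera("side");np.savez("pics/S7.npz",**c)
np.set_printoptions(precision=4,suppress=True)
for n in("side0","S7"):
    d=dict(np.load(f"pics/{n}.npz"));m=mask(d,(5,150,80),(16,255,255),(220,310,340,440));p=cloud(d,m);print(n,len(p),p.mean(0),np.percentile(p[:,0],[2,98]))
cv2.imwrite("pics/a7.png",cv2.resize(c["img"][255:415,140:340],(750,600),interpolation=2))
E
```

```text
t 11.1 tcp [0.5465 0.2577 0.0744] tool mm [ 0.0046 -0.6009 -0.5537] F [-1.6735 -0.1996  4.0825] w 0.02018583884425569 z [ 0.0001  0.0001 -1.    ] x [ 0.443  -0.8965 -0.0001] q7 -1.7543944731497192
side0 634 [0.4225 0.2351 0.0354] [0.4198 0.4278]
S7 652 [0.3732 0.2336 0.0367] [0.3705 0.3784]
```

View pics/a7.png

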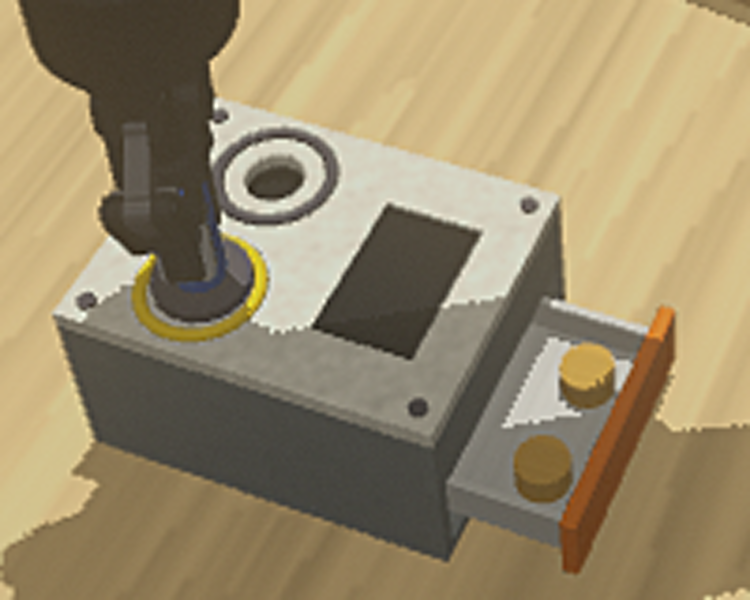

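The tray is out about 49 mm (front at crop 615,440), and the collar sits just over the ring. Next I withdraw and go back (10 of 12 pictures viewed).

Call:
{"method": "play_rows", "body": {"moves": [[[1, 0, 0, -4, 0, 0, 0], [1, 0, 0, -8, 0, 0, 0], [1, 0, 0, -15, 0, 0, 0], [1, 0, 0, -20, 0, 0, 0], [1, 0, 0, -22, 0, 0, 0], [1, 0, 0, -20, 0, 0, 0], [1, 0, 0, -15, 0, 0, 0], [1, 0, 0, -8, 0, 0, 0], [1, 0, 0, -4, 0, 0, 0], [1, 0, 0, 0, 0, 0, 0]]]}}

```text
time_s: 12.15
tcp_pos: [0.5464, 0.2576, 0.1903]
tool_rot: [[0.443, -0.897, 0.0], [-0.897, -0.443, -0.0], [0.0, -0.0, -1.0]]
contact_force: [0.4, -0.0, -1.4]
width: 0.0202
```

```bash
python3 d.py .467 -.2965 .19
```

```text
t 12.15 tcp [0.5464 0.2576 0.1903] tool mm [461.6038 316.6204   0.3262] F [ 0.3988 -0.0412 -1.4462] w 0.020170307755590373 z [ 0.     -0.0001 -1.    ] x [ 0.4429 -0.8966  0.0001] q7 -1.7203008111532754
```

Call:
{"method": "play_rows", "body": {"moves": [[[1, 10, 7, 0, 0, 0, 0], [1, 20, 14, 0, 0, 0, 0], [1, 30, 20, 0, 0, 0, 0], [1, 32, 22, 0, 0, 0, 0], [1, 32, 22, 0, 0, 0, 0], [1, 32, 22, 0, 0, 0, 0], [1, 32, 22, 0, 0, 0, 0], [1, 32, 22, 0, 0, 0, 0], [1, 32, 22, 0, 0, 0, 0], [1, 32, 22, 0, 0, 0, 0], [1, 32, 22, 0, 0, 0, 0], [1, 32, 22, 0, 0, 0, 0]]]}}

```text
time_s: 13.35
tcp_pos: [0.4843, -0.1624, 0.1895]
tool_rot: [[0.442, -0.897, -0.002], [-0.897, -0.442, 0.0], [-0.001, 0.002, -1.0]]
contact_force: [1.2, -1.0, -0.8]
width: 0.0203
```

Call:
{"method": "play_rows", "body": {"moves": [[[1, 32, 22, 0, 0, 0, 0], [1, 32, 22, 0, 0, 0, 0], [1, 26, 18, 0, 0, 0, 0], [1, 18, 12, 0, 0, 0, 0], [1, 10, 7, 0, 0, 0, 0], [1, 0, 0, 0, 0, 0, 0], [1, 0, 0, 0, 0, 0, 0], [1, 0, 0, 0, 0, 0, 0]]]}}

```text
time_s: 14.15
tcp_pos: [0.4666, -0.2996, 0.1903]
tool_rot: [[0.446, -0.895, 0.0], [-0.895, -0.446, 0.001], [-0.001, -0.001, -1.0]]
contact_force: [-0.4, 0.2, -1.1]
width: 0.0204
```

```bash
python3 d.py .467 -.2965 .1
```

```text
t 14.15 tcp [ 0.4666 -0.2996  0.1903] tool mm [-2.4536 -1.6609 90.3473] F [-0.4419  0.2484 -1.079 ] w 0.020414960526501002 z [ 0.0002  0.0014 -1.    ] x [ 0.4459 -0.8951 -0.0012] q7 -0.6111364551835569
```

Call:
{"method": "play_rows", "body": {"moves": [[[1, -2, -1, 10, 0, 0, 0], [1, 0, 0, 20, 0, 0, 0], [1, 0, 0, 22, 0, 0, 0], [1, 0, 0, 20, 0, 0, 0], [1, 0, 0, 15, 0, 0, 0], [1, 0, 0, 12, 0, 0, 0], [1, 0, 0, 10, 0, 0, 0], [1, 0, 0, 10, 0, 0, 0], [1, 0, 0, 10, 0, 0, 0], [1, 0, 0, 6, 0, 0, 0], [1, 0, 0, 3, 0, 0, 0], [1, 0, 0, 0, 0, 0, 0]]]}}

```text
time_s: 15.35
tcp_pos: [0.4658, -0.2996, 0.0521]
tool_rot: [[0.443, -0.897, -0.0], [-0.897, -0.443, 0.0], [-0.0, 0.0, -1.0]]
contact_force: [0.5, -0.1, -0.9]
width: 0.0201
```

```bash
python3 d.py .467 -.2965 .042
```

```text
t 15.35 tcp [ 0.4658 -0.2996  0.0521] tool mm [-2.2418 -2.4984 10.0912] F [ 0.4584 -0.1405 -0.9238] w 0.02013936785657188 z [-0.0004  0.0002 -1.    ] x [ 0.4428 -0.8966 -0.0004] q7 -0.6346329261692006
```

The shaft is in the hole with no contact force. Next I seat it gently.

Call:
{"method": "play_rows", "body": {"moves": [[[1, -1, -1, 3, 0, 0, 0], [1, 0, 0, 3, 0, 0, 0], [1, 0, 0, 2, 0, 0, 0], [1, 0, 0, 1, 0, 0, 0], [1, 0, 0, 1, 0, 0, 0], [1, 0, 0, 0, 0, 0, 0], [1, 0, 0, 0, 0, 0, 0]]]}}

```text
time_s: 16.05
tcp_pos: [0.4664, -0.2984, 0.0424]
tool_rot: [[0.443, -0.897, 0.0], [-0.897, -0.443, -0.0], [0.0, -0.0, -1.0]]
contact_force: [-0.2, -0.4, -1.7]
width: 0.0202
```

```bash
python3 d.py .467 -.2965 .042
```

```text
t 16.05 tcp [ 0.4664 -0.2984  0.0424] tool mm [-1.4083 -1.3662  0.4407] F [-0.1788 -0.3789 -1.7308] w 0.020243012345134814 z [ 0.0001 -0.0001 -1.    ] x [ 0.4429 -0.8966  0.0001] q7 -0.6391542149081904
```

No contact yet, so I go down in half-millimetre steps until the force rises.

Call:
{"method": "play_rows", "body": {"moves": [[[1, 0, 0, 0.5, 0, 0, 0], [1, 0, 0, 0.5, 0, 0, 0], [1, 0, 0, 0, 0, 0, 0]]]}}

```text
time_s: 16.35
tcp_pos: [0.4665, -0.2984, 0.0419]
tool_rot: [[0.443, -0.897, 0.0], [-0.897, -0.443, -0.0], [0.0, -0.0, -1.0]]
contact_force: [-1.7, 0.0, 2.6]
width: 0.0203
```

Call:
{"method": "play_rows", "body": {"moves": [[[1, 0, 0, 0.5, 0, 0, 0], [1, 0, 0, 0.5, 0, 0, 0], [1, 0, 0, 0, 0, 0, 0]]]}}

```text
time_s: 16.65
tcp_pos: [0.4666, -0.2985, 0.0419]
tool_rot: [[0.443, -0.897, 0.001], [-0.897, -0.443, -0.001], [0.001, -0.0, -1.0]]
contact_force: [-2.6, 0.6, 8.3]
width: 0.0209
```

The pin is seated: the force rose to 8 N and z stopped at 0.0419, the original value. I release and rise.

Call:
{"method": "play_rows", "body": {"moves": [[[-1, 0, 0, 0, 0, 0, 0], [-1, 0, 0, 0, 0, 0, 0], [-1, 0, 0, 0, 0, 0, 0], [-1, 0, 0, 0, 0, 0, 0], [-1, 0, 0, 0, 0, 0, 0], [-1, 0, 0, 0, 0, 0, 0], [-1, 0, 0, 0, 0, 0, 0], [-1, 0, 0, 0, 0, 0, 0]]]}}

```text
time_s: 17.45
tcp_pos: [0.4663, -0.2983, 0.0404]
tool_rot: [[0.443, -0.897, -0.0], [-0.897, -0.443, -0.0], [0.0, 0.0, -1.0]]
contact_force: [0.0, -0.1, 0.6]
width: 0.0854
```

Call:
{"method": "play_rows", "body": {"moves": [[[-1, 0, 0, -5, 0, 0, 0], [-1, 0, 0, -12, 0, 0, 0], [-1, 0, 0, -20, 0, 0, 0], [-1, 0, 0, -25, 0, 0, 0], [-1, 0, 0, -25, 0, 0, 0], [-1, 0, 0, -25, 0, 0, 0], [-1, 0, 0, -20, 0, 0, 0], [-1, 0, 0, -15, 0, 0, 0], [-1, 0, 0, -8, 0, 0, 0], [-1, 0, 0, 0, 0, 0, 0]]]}}

```text
time_s: 18.45
tcp_pos: [0.4673, -0.2988, 0.1974]
tool_rot: [[0.443, -0.897, 0.003], [-0.897, -0.443, -0.002], [0.003, -0.002, -1.0]]
contact_force: [0.2, 0.4, -0.1]
width: 0.0853
```

Call:
{"method": "play_rows", "body": {"moves": [[[-1, 5, 15, 0, 0, 0, 0], [-1, 8, 28, 0, 0, 0, 0], [-1, 9, 34, 0, 0, 0, 0], [-1, 9, 34, 0, 0, 0, 0], [-1, 9, 34, 0, 0, 0, 0], [-1, 8, 26, 0, 0, 0, 0], [-1, 5, 14, 0, 0, 0, 0], [-1, 0, 0, 0, 0, 0, 0], [-1, 0, 0, 0, 0, 0, 0]]]}}

```text
time_s: 19.35
tcp_pos: [0.3253, -0.4264, 0.195]
tool_rot: [[0.444, -0.896, 0.001], [-0.896, -0.444, 0.002], [-0.001, -0.002, -1.0]]
contact_force: [1.1, 0.7, 0.3]
width: 0.0854
```

Run:
```python
from station import *
from h import *
np.set_printoptions(precision=4,suppress=True)
cc=[camera(n) for n in("top","side")]
print(read_state()["time_s"],read_state()["contact_force"])
B=((95,100,40),(130,255,255))
for c,b in zip(cc,((405,230,460,285),(330,125,380,180))):
    p=cloud(c,mask(c,*B,b));t=p[p[:,2]>p[:,2].max()-.006];print(len(p),"handle top",p[:,2].max(),t.mean(0))
p=cloud(cc[1],mask(cc[1],(5,150,80),(16,255,255),(220,310,340,440)));print("tray",p.mean(0))
i=[c["img"] for c in cc]
cv2.imwrite("pics/a8.png",np.vstack([np.hstack([cv2.resize(i[0][225:285,400:480],(400,300),interpolation=2),cv2.resize(i[1][130:190,310:390],(400,300),interpolation=2)]),np.hstack([cv2.resize(i[0],(400,300)),cv2.resize(i[1],(400,300))])]))
```

```text
19.45 [ 0.1252  0.7024 -0.4638]
133 handle top 0.12785993849562072 [ 0.4649 -0.297   0.1248]
39 handle top 0.12902874669518316 [ 0.4663 -0.2955  0.1259]
tray [0.3733 0.234  0.0365]
```

View pics/a8.png

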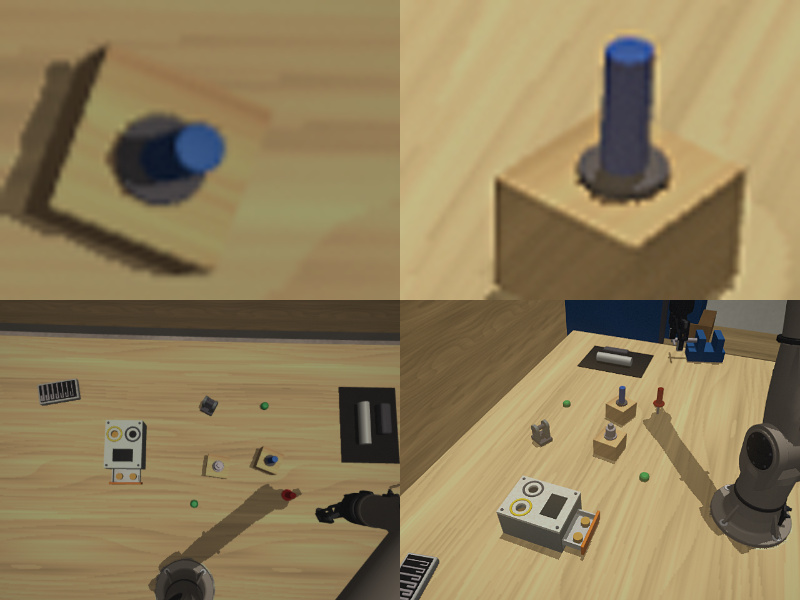

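The pin stands upright on its collar (top crop about 165,158), the tray is out, and the adapter and red look-alike are where they were. I hand in.

```bash
python3 -c "
from station import *
print(sign_off())"
```

```text
the job is handed in; nothing more can be done
None
```

The job is done and handed in at about 19.5 s, well inside the 48 s limit. I pushed the pin down through the yellow-ringed hole until the tray sprang out. I then drew it out, put it back in its own stand and let go.

**Last checks:**
- **Pin:** it stands upright on its collar. The handle top is at z about 0.126, as at the start, and within about 2 mm of its first position. The seating force rose to about 8 N at the same TCP height as before.
- **Tray:** it is out about 49 mm and stayed out after the pin was withdrawn.
- **Bystanders:** the adapter is still standing in its stand and the red look-alike looks untouched. I judged both from the final picture and did not measure them.
- **Robot:** the gripper is open and clear of everything.

**One disagreement:** the real fingertips sit about 39 mm higher than the reported TCP implies. My first grip therefore caught only the top edge of the handle (17 mm opening against a 22 mm handle). I found this from the depth pictures, confirmed the pin had not moved, and re-gripped lower. At the proper grip the opening read about 20 mm, slightly under the 22 mm handle.

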